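Unlatch the battery pack from the analyser and move it to the charging cradle

ROBOT

A 6-joint arm with a two-finger parallel gripper is mounted at the origin on the work surface. World frame = base frame: x ahead of the robot, y to its left, z up, the work surface at z = 0. Lengths are in m, angles in rad, forces in N, time in s.
With the tool pointing down it reaches from about 0.275 to 1 m from the base axis. Payload 8.4 kg.
Tool frame: the origin (TCP) lies on the centre line of the jaws, within the pads' length; the fingertips stand 17 mm ahead of it and the grasp point (between the pads) lies 2 mm behind it (bot.tcp_to_tips is the z of the fingertips in the tool frame, in m); z points along the fingers, y is the line along which they close (so a half turn about z gives the same grasp; the last joint's range is limited). The gripper opens to 85 mm and grips with 20 to 120 N. Pads are 22 mm wide; open, the fingers measure 114 mm over their backs; the gripper's body (76 mm by 85 mm) begins 54 mm behind the grasp point. The pads swing forward as they close: fully open they stand 13 mm farther back than shut.
Start: joints at [1.257, 0.353, 1.633, -0, 1.155, -0.002], TCP at [0.192, 0.595, 0.248] pointing down, gripper open.
Joint ranges: [-2.63, 2.63], [-0.92, 2.1], [0.06, 2.66], [-1.3, 4.44], [0, 2.69], [-3.02, 3.02]. Speed limits (rad/s): [2.22, 2.22, 2.79, 3.14, 3.14, 3.14].

INTERFACE

Orientations are given as a unit quaternion [x, y, z, w].
In Python, from workcell import bot, hand, kinematics, get_obs, vision, hand_in gives the robot as it stands. The module is installed in compiled form; this text tells all that it offers. Calls block until the motion is done:
- bot.reach(position, orientation): joint-space move of the TCP to a pose.
- bot.servo_line(position, ori=None, velocity=0.15): straight line of the TCP; ori=None keeps the orientation; velocity is the mean speed in m/s.
- bot.goto_joints(angles): joint-space move.
- hand.move_gripper(opening, strength=None): finger opening in m; strength is the grip in N (None keeps the last); returns when the fingers have stopped.
- bot.dwell(seconds).
- kinematics.solve_ik(position, orientation): joint angles nearest the present ones, or None.
- get_obs(): the state.
- vision.read_camera(name): name is "scene" or "top" or "wrist"; returns a dict with "frame" (420x560x3 uint8, red, green, blue), "intrinsics" (3x3 intrinsics, pixels), "view" (4x4, takes a point from world to camera coordinates). Camera axes: x right, y down, z forward; pixel columns grow to the right and rows downward; lengths in m; the calibration is good to about 2 mm. A picture is of the moment at which its call begins. There is no depth.
A pose or a line that the arm cannot do raises bot.IKError and nothing moves.
- hand_in(): hands the job in; it is judged then, once.
The state is a dict: "time_s": time; "joint_pos": joint angles; "joint_vel": joint speeds; "joint_efforts": joint torques, N m; "position": TCP position; "orientation": TCP orientation; "wrist_force": force on the tool from outside, world axes, zero at the start; "ft_torque": the same for the moment, N m; "gripper_width": finger opening in m; "grip_force": force on a finger pad.
Only numpy, scipy, OpenCV 4.12 (cv2) and the standard library are available. Lean on these libraries where they do the work, as an engineer would, in place of code of your own. Each camera call takes 0.05 s, during which the arm holds its last target. There are 200 camera calls.

TASK

The battery on the analyser is tested and now goes on charge: stand the solder reel that blocks its red snap tab upright on the bench or the mat, then press the tab in and lift the battery out of the analyser with the tab held in, without tearing at it. Stand the battery upright on the blue mat and let go, then take it again across its two plain sides so that the tab springs out and stays free, and set it upright in the charging cradle between the orange cheeks, either way round, resting on the cradle's floor. Let neither reel nor battery fall or tip over, and leave the other things on the bench where they are.

Things in the scene. Friction and masses are not known exactly. Their poses are not given: they have to be found in the camera images.
- analyser: battery analyser fixed to the bench, grey box 150 (its x) x 170 (its y) x 80 mm high with a flat deck; origin under its centre on the bench, z up. Its open well holds the battery upright (see point well_floor). It stands on one side of the mat (left or right), the cradle on the other.
- well_floor (a point): centre of the well's floor, at the analyser's local x = -35 mm, y = 0, 10 mm above the bench. The battery stands on it, axes as the analyser's, with 2.5 mm play each side. On the well's +x side the deck forms a lip 12 mm thick, under which the tooth of the battery's tab catches. Pinched off-centre, the battery leans on the well and rubs (yield sideways)
- pack: black battery pack standing upright, 44 (its x) x 60 (its y) x 120 mm high, about 0.37 kg; origin at the centre of its underside, z up. In the analyser 50 mm of it stand above the deck. On its +x face it has a red sprung tab; its +y and -y faces are the plain sides (grip them 60 mm apart).
- tab (a joint): travel of the red tab: 0 = sprung out, grows as pressed towards the pack (its -x), stop at 0.0075. Spring 6 N at first, 13 N at the stop; it springs back when let go. Its tooth, 6.5 mm proud of the pack's +x face, 50 mm above the underside, is clear of the lip from 5.5 mm of travel on
- tab_face (a point): centre of the tab's outer face (26 wide, 34 mm high), 92 mm above the pack's underside, 8 mm proud of its +x face when out; moves with the tab. A pinch of 25 N or more across the pack's x faces, one finger on the tab, the other on the yellow-marked -x face, presses it home (44.5 mm across; 52 mm when out) and holds the pack
- reel: blue and silver solder reel standing on its end on the analyser's deck just beyond the tab (on the analyser's +x side), 57 mm across, 55 mm high, about 0.2 kg; origin at the centre of its underside, z up; loose
- mat: blue bench mat fixed in the middle of the bench, 360 (its x) x 170 (its y) x 2 mm; origin under its centre. Its far end (+x) carries the circuit board; the rest is clear
- cradle: charging cradle fixed to the bench, black base 86 x 86 mm; two orange cheeks at its +y and -y sides, 110 mm high, 60 mm long, 62 mm apart inside; low black lips, 20 mm above the bench, at its x ends, 74 mm apart inside. The battery stands with its tab side towards a cheek, its y axis along the cradle's x, either way round. Origin under its centre
- cradle_floor (a point): centre of the cradle's floor, 10 mm above the bench; same axes as the cradle
- circuit_board: green circuit board lying on the far end of the mat, 90 x 60 x 14 mm, origin under its centre; leave alone
- multimeter: yellow hand-held multimeter lying flat near the robot, 70 x 140 x 40 mm, origin under its centre; leave alone
- screwdriver: screwdriver lying near the robot, 180 mm long, up to 30 mm thick; leave alone
- tape_roll: roll of yellow tape lying flat at the far side, 90 mm across, 25 mm high, origin under its centre; leave alone
- wash_bottle: white bottle with a blue cap at the far side, 64 mm across, 160 mm high, origin under its centre; leave alone
- calculator: black desk calculator at the far side, 80 x 140 x 16 mm, origin under its centre; leave alone
There are look-alikes about, which are no part of the job. Several things look just like the cradle: the one meant starts farthest to the robot's right.

How it is judged:
By the outcome, as a careful person would: the job done as asked, in the order asked, and still so for the second after the job is handed in, with the robot touching nothing.
It also fails if it takes over 72 s, if anything falls off the work surface, if the arm or the gripper's body presses on something with over 40 N, if the wrist force passes 120 N, or if a joint passes its speed limit or range.

## Working session

There is one attempt and no reset: what is moved stays moved. The work goes in short steps, each a Python script; the robot and the scene stay as the last script left them, time stands still between calls to the robot, and variables do not carry over. Pictures are saved under pics/ and viewed, at most 10 in all, crops included, and the job is handed in when it is done.

```bash
mkdir -p pics
cat > h.py <<'E'
import numpy as np, cv2
from workcell import bot, hand, kinematics, get_obs, vision, hand_in
def snap(n,f=None):
    r=vision.read_camera(n)
    if f: cv2.imwrite('pics/'+f,cv2.cvtColor(r['frame'],cv2.COLOR_RGB2BGR)); np.savez('pics/'+f[:-4]+'.npz',**r)
    return r
def load(f): return dict(np.load('pics/'+f+'.npz'))
def ray(r,uv):
    V=np.array(r['view']);R=V[:3,:3];c=-R.T@V[:3,3]
    d=R.T@(np.linalg.inv(r['intrinsics'])@np.array([uv[0],uv[1],1.])); return c,d
def onz(r,uv,z):
    c,d=ray(r,uv); return c+d*(z-c[2])/d[2]
def proj(r,p):
    V=np.array(r['view']);q=V[:3,:3]@np.array(p)+V[:3,3];q=np.array(r['intrinsics'])@q;return q[:2]/q[2]
def down(a):  # tool pointing down, y-axis of tool along world angle a
    from scipy.spatial.transform import Rotation as Ro
    y=np.array([np.cos(a),np.sin(a),0]);z=np.array([0,0,-1.]);x=np.cross(y,z)
    return Ro.from_matrix(np.c_[x,y,z]).as_quat()
E
python3 - <<'E'
from h import *
a=snap('top','top.png');b=snap('scene','scene.png')
for r in(a,b):
    V=np.array(r['view']);print(-V[:3,:3].T@V[:3,3],V[2,:3],np.array(r['intrinsics'])[0,0])
E
```

```text
[0.43998129 0.08662947 1.30615057] [ 0.12316891 -0.00510205 -0.99237261] 542.4530535579858
[1.24092664 0.31646603 0.86389894] [-0.64771316 -0.22147364 -0.7289836 ] 462.22442661034614
```

View pics/top.png

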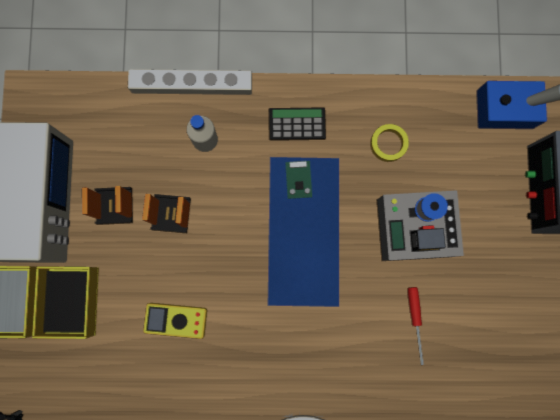

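View pics/scene.png

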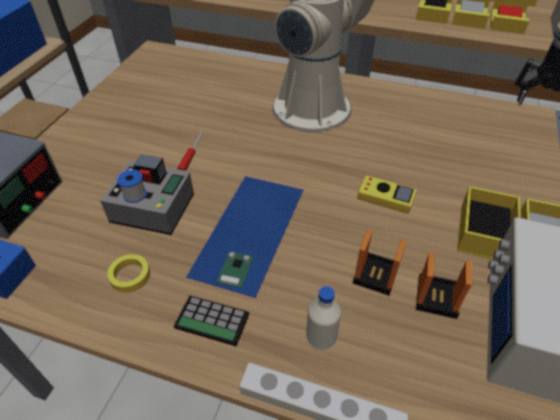

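Top view: the analyser is at (420,225) with the reel at (433,207) and the battery at (430,240). The mat is at (304,232). Two things look like the cradle, at (110,204) and (167,213). +y is image left, so the one farthest to the robot's right is (167,213), the one nearer the mat. I'll confirm that in a crop.

```bash
cat > m.py <<'E'
from h import *
r=load('top');im=r['frame']
for n,p in dict(y0=[.5,0,0],yl=[.5,.3,0],yr=[.5,-.3,0]).items(): print(n,proj(r,p))
hsv=cv2.cvtColor(im,cv2.COLOR_RGB2HSV)
def blobs(m,box,amin=30):
    x0,y0,x1,y1=box;k=np.zeros(m.shape,np.uint8);k[y0:y1,x0:x1]=m[y0:y1,x0:x1]*255
    cs,_=cv2.findContours(k,cv2.RETR_EXTERNAL,cv2.CHAIN_APPROX_NONE)
    return [c for c in cs if cv2.contourArea(c)>amin]
H,S,V=[hsv[...,i].astype(int) for i in range(3)]
def rep(n,cs,z):
    for c in cs:
        # metric plane coords
        P=np.array([onz(r,p[0],z)[:2] for p in c]).astype(np.float32)
        b=cv2.minAreaRect(P); print(n,'px',c.reshape(-1,2).mean(0).round(),'rect',np.round(b[0],4),np.round(b[1],4),round(b[2],1))
rep('reel',blobs((H>100)&(H<125)&(S>150)&(V>80),(395,185,465,225)),.135)
rep('mat',blobs((H>100)&(H<125)&(S>130)&(V>60),(255,150,350,320)),.002)
rep('orange',blobs((H<18)&(S>170)&(V>110),(135,185,200,240)),.11)
rep('tab',blobs(((H<8)|(H>172))&(S>150)&(V>100),(400,215,460,250),5),.105)
rep('analy',blobs((S<70)&(V>70),(375,185,470,265),200),.08)
a=cv2.resize(im[178:275,370:475],None,fx=4.4,fy=4.4,interpolation=cv2.INTER_CUBIC)
b=cv2.resize(im[178:275,75:205],None,fx=2.5,fy=2.5,interpolation=cv2.INTER_CUBIC)
k=np.zeros((a.shape[0],a.shape[1]+b.shape[1],3),np.uint8);k[:,:a.shape[1]]=a;k[:b.shape[0],a.shape[1]:]=b
cv2.imwrite('pics/crop1.png',k[...,::-1]);print(k.shape,get_obs()['position'],get_obs()['wrist_force'])
E
python3 m.py
```

```text
y0 [303.63591222 252.84837819]
yl [178.74015376 251.67496045]
yr [428.23881801 254.01904453]
reel px [434. 206.] rect [ 0.5992 -0.2756] [0.0533 0.0566] 26.9
mat px [304. 232.] rect [5.549e-01 1.000e-04] [0.1658 0.3555] 89.6
orange px [179. 210.] rect [0.5877 0.2846] [0.0115 0.0584] 85.4
orange px [146. 206.] rect [0.5944 0.3572] [0.0103 0.0567] 86.2
tab px [428. 227.] rect [ 0.5552 -0.27  ] [0.0045 0.0225] 0.6
analy px [423. 225.] rect [ 0.5629 -0.2659] [0.1514 0.1712] 3.9
(427, 787, 3) [0.19163219 0.59449014 0.24764907] [ 1.16965079 -1.30253149  0.01587178]
```

View pics/crop1.png

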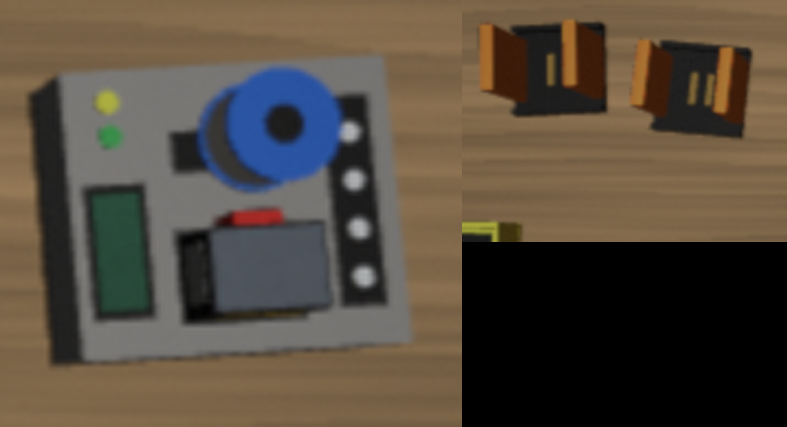

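The right-hand candidate, (167,213) in the top view, is confirmed as the cradle: two cheeks and a black base, and the rightmost of the pair. First I clear the reel.

```bash
cat >> h.py <<'E'
A=np.array([.5629,-.2659]);AY=np.radians(3.9)
C=np.array([.591,.3209]);CY=np.radians(-5.)
def loc(o,yaw,x,y): return o+np.array([x*np.cos(yaw)-y*np.sin(yaw),x*np.sin(yaw)+y*np.cos(yaw)])
def best(p,a):
    q=[(abs(s[5]),down(b)) for b in(a,a+np.pi) for s in[kinematics.solve_ik(p,down(b))] if s is not None]
    return min(q,key=lambda t:t[0])[1]
def st(n=''):
    o=get_obs();print(n,'t%.1f'%o['time_s'],np.round(o['position'],4),'w%.4f'%o['gripper_width'],'F%.1f'%o['grip_force'],np.round(o['wrist_force'],1),'j6 %.2f'%o['joint_pos'][5]);return o
E
python3 - <<'E'
from h import *
st()
R=np.array([.5992,-.2756])
q=best([*R,.2],AY+np.pi/2)
bot.reach([*R,.2],q);st('above')
bot.servo_line([*R,.103],velocity=.15)
hand.move_gripper(.05,40);o=st('grip')
bot.servo_line([*R,.19],velocity=.15);st('lift')
T=[.43,0.]
q2=best([*T,.19],np.pi/2)
bot.reach([*T,.15],q2)
bot.servo_line([*T,.027],velocity=.12);st('down')
hand.move_gripper(.085);st('rel')
bot.servo_line([*T,.13],velocity=.25)
P=loc(A,AY,-.035,0);bot.reach([*P,.25],best([*P,.25],AY));st('above pack')
snap('wrist','w1.png');snap('top','t2.png')
E
```

```text
t0.1 [0.1916 0.5945 0.2476] w0.0852 F0.0 [ 1.2 -1.3  0. ] j6 -0.00
above t3.5 [ 0.5995 -0.2749  0.2001] w0.0852 F0.0 [1.1 0.5 0.7] j6 1.07
grip t4.7 [ 0.5999 -0.276   0.1044] w0.0552 F42.2 [-1.  -1.3  6. ] j6 1.07
lift t5.4 [ 0.5986 -0.2753  0.1891] w0.0552 F42.6 [-0.6 -0.4 -2.2] j6 1.07
down t7.8 [ 4.304e-01 -1.000e-04  2.710e-02] w0.0548 F42.7 [ 0.3  0.3 -1.8] j6 1.57
rel t8.2 [ 0.4301 -0.      0.0271] w0.0848 F0.0 [ 0.1 -0.5 -0.7] j6 1.57
above pack t10.6 [ 0.5277 -0.2678  0.2492] w0.0851 F0.0 [ 0.8 -0.3 -0.7] j6 -0.54
```

View pics/w1.png

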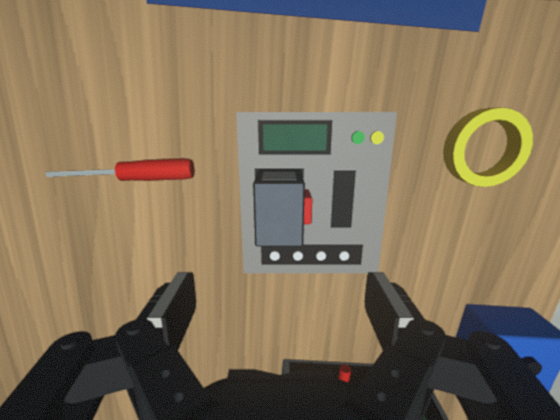

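View pics/t2.png

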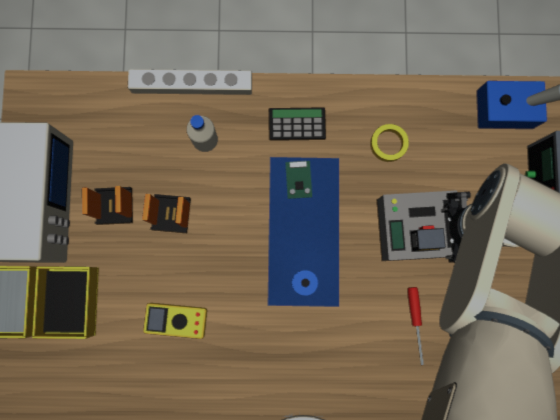

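The reel stands upright on the mat at (305,283) in the top view. The wrist view shows the battery top spanning (255,182)–(304,245), with the red tab at (308,208) and nothing in its way. I'll measure the top face precisely.

Run:
```python
from h import *
r=load('w1');im=r['frame'].astype(int)
print(im[215,245:315:4].tolist(), im[170:256:5,280].tolist())
hsv=cv2.cvtColor(r['frame'],cv2.COLOR_RGB2HSV)
m=np.zeros(im.shape[:2],np.uint8)
ref=im[215,280];d=np.abs(im-ref).sum(2);m[170:256,248:312]=(d[170:256,248:312]<35)*255
c=max(cv2.findContours(m,0,1)[0],key=cv2.contourArea);P=np.float32([onz(r,p[0],.13)[:2] for p in c]);print('pack',cv2.minAreaRect(P),cv2.boundingRect(c))
m=((im.min(2)>90)&(np.ptp(im,axis=2)<30)).astype(np.uint8)*255;m[:,:230]=0;m[:,402:]=0;m[:105]=0;m[278:]=0
c=max(cv2.findContours(m,0,1)[0],key=cv2.contourArea);P=np.float32([onz(r,p[0],.08)[:2] for p in c]);b=cv2.minAreaRect(P);print('ana',b)
print('pred',loc(A,AY,-.035,0))
r=load('t2');print('reel',onz(r,(305,283),.057))
```

```text
[[152, 153, 150], [152, 154, 149], [122, 122, 119], [109, 118, 127], [109, 117, 127], [104, 113, 121], [110, 118, 126], [108, 118, 127], [108, 118, 124], [105, 115, 124], [108, 116, 124], [106, 113, 124], [106, 114, 125], [110, 117, 127], [95, 106, 114], [207, 70, 64], [205, 65, 60], [151, 155, 151]] [[42, 42, 40], [71, 71, 71], [63, 63, 60], [109, 118, 127], [111, 119, 127], [109, 120, 127], [110, 119, 128], [108, 118, 126], [107, 118, 126], [108, 118, 125], [107, 115, 125], [111, 120, 128], [109, 119, 128], [108, 117, 124], [106, 114, 125], [87, 88, 95], [57, 55, 56], [78, 82, 80]]
pack ((0.5275341868400574, -0.26974692940711975), (0.03929906710982323, 0.05506977066397667), 3.8314590454101562) (256, 184, 46, 61)
ana ((0.5627758502960205, -0.2678927183151245), (0.1508502960205078, 0.1706232875585556), 3.8258142471313477)
pred [ 0.52798105 -0.26828054]
reel [0.42869747 0.00055261 0.057     ]
```

```bash
cat >> h.py <<'E'
PY=np.radians(3.83);P0=np.array([.5277,-.2695])
E
python3 - <<'E'
from h import *
P=loc(P0,PY,.0003,0);q=best([*P,.25],PY)
bot.servo_line([*P,.104],q,velocity=.15);f0=st('low')['wrist_force']
hand.move_gripper(.04,45);st('grip')
z=.104
off=np.zeros(2)
for i in range(4):
    f=st(i)['wrist_force']-f0
    off+=np.clip(f[:2]*.00008,-.0006,.0006)
    z+=.002
    bot.servo_line([*(P+off),z],velocity=.03)
st('up');print(off)
E
```

```text
low t11.8 [ 0.5286 -0.2697  0.1049] w0.0847 F0.0 [-0.9 -0.1  0.2] j6 -0.54
grip t12.3 [ 0.5279 -0.2698  0.1051] w0.0438 F45.6 [-3.7  0.4  9.4] j6 -0.54
0 t12.3 [ 0.5279 -0.2698  0.1051] w0.0438 F45.6 [-3.7  0.4  9.4] j6 -0.54
1 t12.5 [ 0.5276 -0.2693  0.1058] w0.0437 F46.1 [-0.9 -0.3 -4.4] j6 -0.54
2 t12.8 [ 0.5278 -0.2694  0.1079] w0.0436 F46.1 [ 0.1  0.  -4. ] j6 -0.54
3 t13.0 [ 0.528  -0.2695  0.1101] w0.0436 F46.1 [-0.1 -0.5 -3.6] j6 -0.54
up t13.3 [ 0.528  -0.2695  0.1122] w0.0437 F46.1 [ 0.1 -0.1 -3.8] j6 -0.54
[-6.68216008e-05 -1.02093784e-05]
```

Run:
```python
from h import *
o=get_obs()['position'];
bot.servo_line([o[0],o[1],.15],velocity=.08);st('mid')
bot.servo_line([o[0],o[1],.215],velocity=.12);st('out')
M=np.array([.56,.0])
s=[kinematics.solve_ik([*M,.21],down(a)) for a in (0,np.pi)];print([np.round(x[5],2) for x in s if x is not None])
a=0 if abs(s[0][5]-get_obs()['joint_pos'][5])<abs(s[1][5]-get_obs()['joint_pos'][5]) else np.pi
bot.reach([*M,.215],down(a));st('over mat')
# which way is the tab: carry started with tool y = ?
print('a',a)
bot.servo_line([*M,.11],velocity=.12)
z=.1;bot.servo_line([*M,z],velocity=.05);f0=st('near')['wrist_force'][2]
while z>.0945:
    z-=.0008;bot.servo_line([*M,z],velocity=.02)
    if get_obs()['wrist_force'][2]-f0>2.5: break
st('down');print(z)
snap('wrist','w2.png');snap('scene','s2.png')
for n,p in dict(c=(M[0],M[1],.122),px=(M[0]+.022,0,.122)).items(): print(n,proj(load('w2'),p),proj(load('s2'),p))
```

```text
mid t13.9 [ 0.528  -0.2695  0.1503] w0.0433 F46.1 [ 0.  -0.4 -4.5] j6 -0.54
out t14.6 [ 0.5276 -0.2693  0.2143] w0.0435 F46.2 [ 0.6  0.2 -3.8] j6 -0.54
[np.float64(-0.0)]Traceback (most recent call last):
  File "<stdin>", line 7, in <module>
TypeError: 'NoneType' object is not subscriptable
```

Run:
```python
from h import *
M=np.array([.56,.0]);q=down(0)
bot.reach([*M,.215],q);st('over mat')
bot.servo_line([*M,.11],velocity=.12)
z=.1;bot.servo_line([*M,z],velocity=.05);bot.dwell(.1);f0=st('near')['wrist_force'][2]
while z>.0945:
    z-=.0008;bot.servo_line([*M,z],velocity=.02)
    if get_obs()['wrist_force'][2]-f0>2.5: break
st('down');print(z)
snap('scene','s2.png')
for b in (np.pi/2,-np.pi/2):
    s=kinematics.solve_ik([*M,.2],down(b));print('regrip',b,None if s is None else np.round(s[5],2))
for b in (CY,CY+np.pi):
    s=kinematics.solve_ik([*C,.2],down(b));print('cradle',b,None if s is None else np.round(s[5],2))
```

```text
over mat t15.6 [ 0.56   -0.0008  0.2147] w0.0434 F46.2 [-0.6 -0.3 -4.4] j6 -0.00
near t17.1 [0.56   0.     0.1001] w0.0441 F46.1 [ 1.1  0.8 -4. ] j6 -0.00
down t18.1 [0.5601 0.     0.0971] w0.0438 F46.7 [-2.1 -0.5  2.4] j6 -0.00
0.09680000000000002
regrip 1.5707963267948966 -1.57
regrip -1.5707963267948966 1.57
cradle -0.08726646259971647 0.58
cradle 3.0543261909900767 -2.56
```

View pics/s2.png

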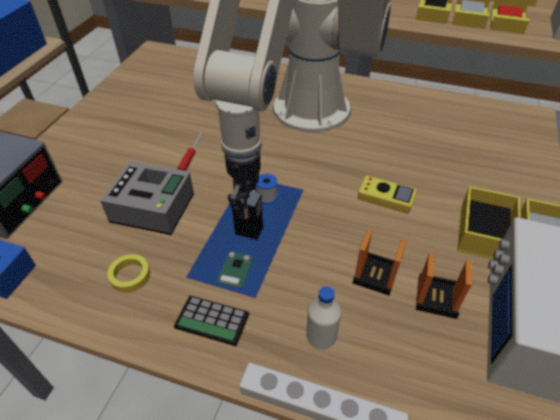

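The battery stands on the mat at (247,222), held, and the reel stands behind it at (266,190). I'll release in small steps, keeping the back finger still.

Run:
```python
from h import *
M=np.array([.56,.0]);x=M[0];w=.044
for i in range(5):
    w+=.002;x+=.001
    hand.move_gripper(w); bot.servo_line([x,0,.0968],velocity=.02); 
st('eased')
hand.move_gripper(.085);bot.dwell(.2);st('open')
bot.servo_line([x,0,.17],velocity=.2)
# look from back-off pose, rotated, to see the pack
bot.reach([.56,0,.22],down(-np.pi/2));st('turned')
snap('wrist','w3.png');snap('top','t3.png')
```

```text
eased t20.5 [ 0.5651 -0.      0.0968] w0.0538 F0.6 [-1.6 -0.6  0.1] j6 -0.00
open t21.1 [ 0.5651 -0.      0.0968] w0.0851 F0.0 [0.2 0.6 0.9] j6 -0.00
turned t23.0 [0.5597 0.     0.2193] w0.0854 F0.0 [-0.1  0.3  0.5] j6 1.57
```

View pics/w3.png

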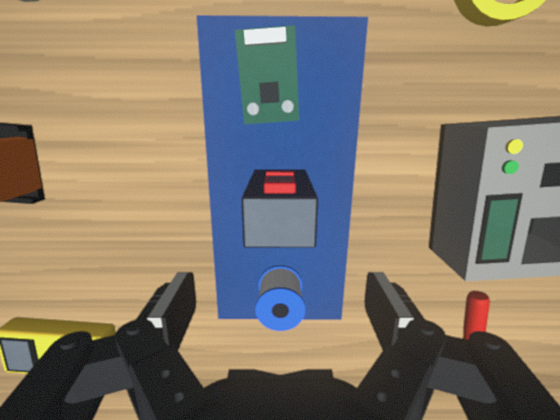

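The battery stands upright on the mat, top face (244,197)–(316,248), with the tab sprung out at (280,184). The reel stands at (280,305). Next I measure the top, regrip across the plain sides and go over the cradle.

Run:
```python
from h import *
r=load('w3');im=r['frame'].astype(int)
d=np.abs(im-im[222,280]).sum(2);m=np.zeros(d.shape,np.uint8);m[190:256,236:324]=(d[190:256,236:324]<40)*255
c=max(cv2.findContours(m,0,1)[0],key=cv2.contourArea);P=np.float32([onz(r,p[0],.122)[:2] for p in c]);b=cv2.minAreaRect(P);print(b,cv2.boundingRect(c))
x,y=b[0];ang=b[2] if b[2]<45 else b[2]-90
if b[1][0]>b[1][1] and b[2]<45: print('check')
assert abs(x-.56)<.012 and abs(y)<.012 and abs(ang)<6
q=down(np.radians(ang)-np.pi/2)
bot.servo_line([x,y,.19],q,velocity=.2);bot.servo_line([x,y,.097],velocity=.12);f0=st('low')['wrist_force']
hand.move_gripper(.05,50);st('grip')
bot.servo_line([x,y,.15],velocity=.1);st('lift')
bot.servo_line([x,y,.245],velocity=.2)
# pack offset along the tool x from the measure is nil; tab faces cradle +y, so centre 4 mm towards -y
T=loc(C,CY,0,-.004)
bot.reach([*T,.245],down(CY));st('over cradle')
snap('wrist','w4.png');snap('top','t4.png');snap('scene','s4.png')
```

```text
((0.5600957274436951, 0.00038678012788295746), (0.055532000958919525, 0.039129242300987244), 89.9949722290039) (244, 199, 71, 47)
low t24.4 [5.607e-01 4.000e-04 9.770e-02] w0.0850 F0.0 [ 0.4  1.7 -0.4] j6 1.57
grip t24.7 [5.608e-01 4.000e-04 9.790e-02] w0.0594 F55.3 [-0.9  1.   6.2] j6 1.57
lift t25.4 [5.596e-01 4.000e-04 1.496e-01] w0.0593 F54.6 [ 0.5 -0.1 -4.5] j6 1.57
over cradle t27.2 [0.5905 0.3158 0.244 ] w0.0593 F54.7 [-0.5 -0.6 -4.2] j6 0.58
```

View pics/w4.png

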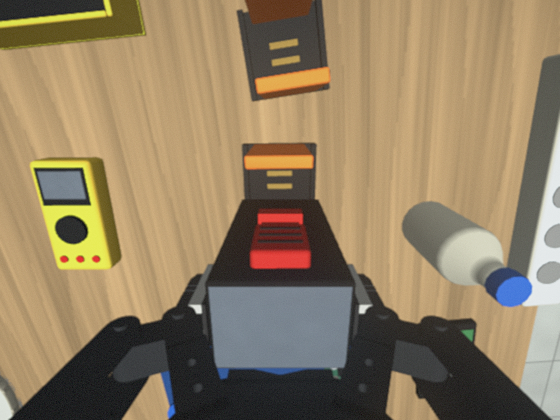

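The battery is held with its tab free, facing the +y cheek at (279,161), and lined up square with the cradle. I'll check the cheek position from this view before lowering.

Run:
```python
from h import *
r=load('w4');hsv=cv2.cvtColor(r['frame'],cv2.COLOR_RGB2HSV).astype(int)
m=((hsv[...,0]<20)&(hsv[...,1]>150)&(hsv[...,2]>170)).astype(np.uint8)*255
k=m.copy();k[:]=0;k[145:180,235:325]=m[145:180,235:325]
c=max(cv2.findContours(k,0,1)[0],key=cv2.contourArea);b=cv2.minAreaRect(np.float32([onz(r,p[0],.11)[:2] for p in c]));print('cheek+ wrist',b,'expected',loc(C,CY,0,.0365))
r=load('scene');hsv=cv2.cvtColor(r['frame'],cv2.COLOR_RGB2HSV).astype(int)
r=load('t4');print(proj(r,[*C,.11]))
# two-view check of the base gold contacts: cradle floor in wrist and top
for f,box in(('w4',(262,165,300,192)),('top',(150,200,190,228))):
    r=load(f);im=r['frame'];h=cv2.cvtColor(im,cv2.COLOR_RGB2HSV).astype(int);x0,y0,x1,y1=box
    g=((h[...,0]>14)&(h[...,0]<32)&(h[...,1]>80)&(h[...,2]>90)).astype(np.uint8)*255;k=g*0;k[y0:y1,x0:x1]=g[y0:y1,x0:x1]
    for c in cv2.findContours(k,0,1)[0]:
        if cv2.contourArea(c)>5:
            u=c.reshape(-1,2).mean(0);print(f,'contact',u,onz(r,u,.0105))
```

```text
cheek+ wrist ((0.5939084887504578, 0.35764649510383606), (0.011258341372013092, 0.059861764311790466), 84.83647155761719) expected [0.59418118 0.35726111]
[162.51730958 208.17478406]
w4 contact [279.28070175 185.85964912] [0.59027576 0.31224557 0.0105    ]
w4 contact [279.01666667 172.98333333] [0.59141009 0.32823432 0.0105    ]
w4 contact [280.5 166. ] [0.593966   0.33654259 0.0105    ]
top contact [188.77419355 219.74193548] [0.57621121 0.27652608 0.0105    ]
top contact [166.95833333 212.5       ] [0.59319313 0.329378   0.0105    ]
top contact [177.28571429 211.88888889] [0.59491601 0.30463596 0.0105    ]
```

Run:
```python
from h import *
CY=np.radians(-5.1);T=loc(np.array([.5908,.3212]),CY,0,-.004)
bot.servo_line([*T,.225],down(CY),velocity=.1)
bot.servo_line([*T,.115],velocity=.09);bot.dwell(.1);f0=st('near')['wrist_force']
z=.109;bot.servo_line([*T,z],velocity=.04)
while z>.1025:
    z-=.0008;bot.servo_line([*T,z],velocity=.02)
    if get_obs()['wrist_force'][2]-f0[2]>2.5: break
st('down');print(z)
hand.move_gripper(.085);bot.dwell(.2);st('open')
bot.servo_line([*T,.2],velocity=.15)
bot.reach([.45,.2,.3],down(0));st('away')
snap('scene','s5.png');snap('top','t5.png')
s,t=(cv2.imread('pics/%s5.png'%k) for k in 'st')
a=cv2.resize(s[200:310,320:480],(640,440),interpolation=cv2.INTER_CUBIC)
b=cv2.resize(t,(800-640,120));k=np.zeros((440,800,3),np.uint8);k[:,:640]=a;k[:120,640:]=b
c=cv2.resize(t[170:250,130:210],(160,160));k[140:300,640:]=c;cv2.imwrite('pics/fin.png',k)
```

```text
near t29.2 [0.5908 0.3174 0.1157] w0.0594 F54.8 [-0.3 -0.1 -3.9] j6 0.58
down t30.5 [0.5906 0.3173 0.106 ] w0.0592 F55.0 [-1.1 -0.6 -0.7] j6 0.58
0.10580000000000002
open t31.1 [0.5905 0.3172 0.1059] w0.0848 F0.0 [ 0.3  0.1 -0.3] j6 0.58
away t32.7 [0.4506 0.2004 0.2995] w0.0849 F0.0 [-0.2  0.5 -0.4] j6 0.42
```

View pics/fin.png

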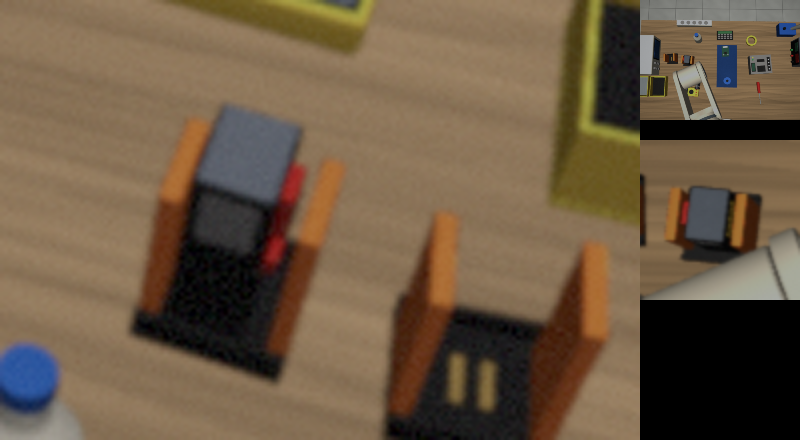

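View pics/s5.png

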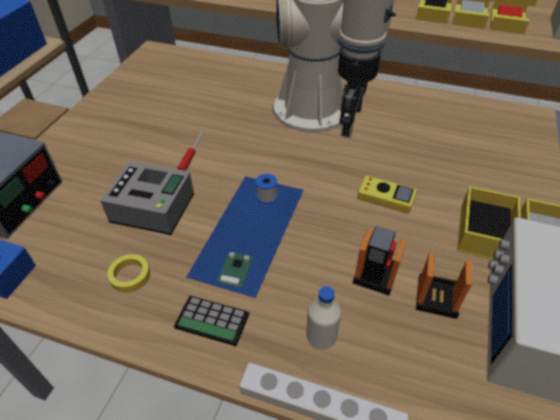

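The battery stands upright between the cheeks at (380,258) in the scene view, with its tab sprung out. The reel stands on the mat at (266,188), and nothing else has moved.

```bash
python3 -c "
from h import *
print(hand_in())"
```

```text
the job is handed in; nothing more can be done
None
```

The battery is upright in the right-hand charging cradle with its tab sprung out, the reel stands upright on the mat, the other things on the bench look undisturbed in the last pictures, and the job was handed in at about 33 s; no verdict came back.

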